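# Find the call button with the worn spring and put it in the service cradle

### The job

Three wireless call buttons lie in the rack; one has a worn spring and clicks at less than half the force of the others: press the keys one after another from left to right, each all the way down until it clicks, to find it. Take that unit out by its ends, set it down flat on the bare worktop and let go, take it again across its sides and lay it flat in the orange cradle, key up and lengthwise between the two end stops. Let go and confirm the choice there by slowly pressing its key home once more with a light push of about 5 N, leaving the good units in the rack and the things around undisturbed.

Things in the scene. Friction and masses are not known exactly. Their poses are not given: they have to be found in the camera images.
- call_a_mid (a point): Centre (half-way up) of a call button unit: white plastic box 68 mm long (its x), 48 mm wide (y), 40 mm high (z up), about 0.18 kg, a round blue key on top and a green lamp near its -x end. The three units look exactly alike; which one has the worn spring cannot be seen, only felt.
- call_a_key_top (a point): Centre of the top of that unit's blue key: 30 mm across, 7 mm proud of the casing at rest (47 mm above the unit's underside), 6 mm from the unit's middle towards its +x. Moves down with the key.
- call_a_key (a joint): Key travel in m: 0 at rest, 0.006 at the bottom on its stop; its contact clicks at 0.0048 (that is not felt in the force, the stop is); springs back. A good key starts to move at 7.5 N and needs 9.5 N at the bottom; a worn one 3.4 N and 4.3 N. So a 6 N push sends a worn key down to its stop and leaves a good one up.
- call_b_mid (a point): Centre (half-way up) of a call button unit: white plastic box 68 mm long (its x), 48 mm wide (y), 40 mm high (z up), about 0.18 kg, a round blue key on top and a green lamp near its -x end. The three units look exactly alike; which one has the worn spring cannot be seen, only felt.
- call_b_key_top (a point): Centre of the top of that unit's blue key: 30 mm across, 7 mm proud of the casing at rest (47 mm above the unit's underside), 6 mm from the unit's middle towards its +x. Moves down with the key.
- call_b_key (a joint): Key travel in m: 0 at rest, 0.006 at the bottom on its stop; its contact clicks at 0.0048 (that is not felt in the force, the stop is); springs back. A good key starts to move at 7.5 N and needs 9.5 N at the bottom; a worn one 3.4 N and 4.3 N. So a 6 N push sends a worn key down to its stop and leaves a good one up.
- call_c_mid (a point): Centre (half-way up) of a call button unit: white plastic box 68 mm long (its x), 48 mm wide (y), 40 mm high (z up), about 0.18 kg, a round blue key on top and a green lamp near its -x end. The three units look exactly alike; which one has the worn spring cannot be seen, only felt.
- call_c_key_top (a point): Centre of the top of that unit's blue key: 30 mm across, 7 mm proud of the casing at rest (47 mm above the unit's underside), 6 mm from the unit's middle towards its +x. Moves down with the key.
- call_c_key (a joint): Key travel in m: 0 at rest, 0.006 at the bottom on its stop; its contact clicks at 0.0048 (that is not felt in the force, the stop is); springs back. A good key starts to move at 7.5 N and needs 9.5 N at the bottom; a worn one 3.4 N and 4.3 N. So a 6 N push sends a worn key down to its stop and leaves a good one up.
- rack_floor (a point): Fixed aluminium rack, 86 (x) by 178 mm (y); point: centre of its floor, 5 mm above the worktop. Three bays at y = +57 (left as the robot sees it), 0, -57 mm, a unit in each, key up, along the rack's x. Walls 36 mm high on both sides of each unit, 2 mm away: it can be gripped only across its short ends, over lips 4 mm high.
- cradle_seat (a point): Fixed orange cradle, 108 (x) by 44 mm (y); point: centre of its floor, 5 mm above the worktop. Stops 38 mm high at its x ends lean outwards, 73 mm apart at the floor, 86 at the top; a unit lies between them along the cradle's x, either end first, flat on the floor. No room for fingers at the stops; the y sides are open.
- kidney_dish: Bystander: stainless kidney dish, 95 x 216 x 34 mm; origin at the centre of its underside.
- tape_white: Bystander: roll of white tape lying flat, 66 x 62 x 25 mm; origin at the centre of its underside.
- lancet_box: Bystander: red and white carton, 52 x 86 x 58 mm; origin at the centre of its underside.
- thermometer: Bystander: white digital thermometer, 19 x 138 x 10 mm; origin at the centre of its underside.
There are look-alikes about, which are no part of the job. Leave any brown look-alike of the part that bears call_b_mid alone.

How it is judged:
By the outcome, as a careful person would: the job done as asked, in the order asked, and still so for the second after the job is handed in, with the robot touching nothing.
It also fails if it takes over 72 s, if anything falls off the work surface, if the arm or the gripper's body presses on something with over 40 N, if the wrist force passes 120 N, or if a joint passes its speed limit or range.

### The arm

A 6-joint arm with a two-finger parallel gripper is mounted at the origin on a cart in front of the work surface, level with it; the furniture and walls round the work are solid. World frame = base frame: x ahead of the robot, y to its left, z up, the work surface at z = 0. Lengths are in m, angles in rad, forces in N, time in s.
With the tool pointing down it reaches from about 0.3 to 0.85 m from the base axis. Payload 4.2 kg.
Tool frame: the origin (TCP) lies between the finger pads; the fingertips stand robot.tip_reach ahead of it and the grasp point (between the pads) is the TCP (robot.tip_reach is the distance from the TCP to the fingertips, in m); z points along the fingers, y is the line along which they close (so a half turn about z gives the same grasp; the last joint's range is limited). The gripper opens to 91 mm and grips with 3 to 60 N. Pads are 32 mm wide; open, the fingers measure 118 mm over their backs; the gripper's body (76 mm by 178 mm) begins 60 mm behind the grasp point.
Start: joints at [1.126, 0.32, 1.565, -0, 1.257, -0.02], TCP at [0.237, 0.524, 0.233] pointing down, gripper open.
Joint ranges: [-3.11, 3.11], [-0.84, 2.01], [0.21, 2.61], [-1.34, 4.49], [0.05, 2.63], [-2.56, 2.56]. Speed limits (rad/s): [2.57, 2.57, 3.14, 3.14, 3.14, 3.14].

### API

Orientations are given as a 3x3 rotation matrix whose columns are the frame's x, y, z axes.
In Python, from station import robot, cams gives the robot as it stands.
- The arm moves only by the shell command python3 -m inch 'ROWS'. ROWS is JSON, a list of rows, each a list of 3 entries, a list of its own where there are three numbers: the shift along the world's x, y, z in cm, then the turn, a rotation vector about the world's x, y, z in degrees, then the opening in per cent of the stroke, from 0 (shut) to 100 (fully open). In form: [[[x, y, z], [ax, ay, az], fingers], ...]. A call has 1 to 5 rows; each row is the pose to reach, as a shift and turn from the pose commanded when the call began; what a row does not reach only later rows make up. A row lasts 1/8 s, in which the tool goes at most 62.5 mm and 10.7 degrees, less where a joint would pass 70% of its speed; a pose out of reach is approached as far as the arm can. A call with a gripper value outside its range is refused whole. The fingers move at their own pace and stop on an object; the grip force is fixed at half the most. Time passes only in rows, so rows that repeat a pose let the fingers close. It gives the time, the measured TCP pose, the force, the opening and the grip force at its end, in the units of the state.
- robot.get_obs(): the state, without advancing time (a new reading comes with each control period).
- cams.get_image(name): name is "scene" or "side" or "wrist"; returns (picture, depth): 400x640x3 uint8, blue, green, red; 400x640 float32, m along the optical axis (not along the pixel's ray), 0 where there is no reading.
- cams.camera_params(name): a dict with "camera_matrix" (3x3 intrinsics, pixels), "rvec" (rotation vector, rad) and "tvec" (3), from world to camera coordinates, as OpenCV has them. Camera axes: x right, y down, z forward; pixel columns grow to the right and rows downward; lengths in m; the calibration is good to about 2 mm. A picture is of the moment at which its call begins: read the wrist's pose just before it. camera_params takes no time and is no camera call; for the wrist camera it gives the pose at the moment of the call.
- robot.sign_off(): hands the job in; it is judged then, once.
The state is a dict: "time": time; "q": joint angles; "joint_velocities": joint speeds; "tau": joint torques, N m; "ee_pos": TCP position; "eef_rot": TCP orientation; "ft_force": force on the tool from outside, world axes, zero at the start; "torque": the same for the moment, N m; "grip_width": finger opening in m; "finger_force": force on a finger pad.
Only numpy, scipy, OpenCV 4.12 (cv2) and the standard library are available. Lean on these libraries where they do the work, as an engineer would, in place of code of your own. Each camera call takes 0.05 s, during which the arm holds its last target. There are 200 camera calls.

## Working session

There is one attempt and no reset: what is moved stays moved. The work goes in short steps, Python scripts to look and compute and a shell command to move; the robot and the scene stay as the last step left them, time stands still between calls to the robot, and variables do not carry over. Pictures are saved under pics/ and viewed, at most 12 in all, crops included, and the job is handed in when it is done.

```bash
ls; mkdir -p pics
cat > h.py <<'E'
import numpy as np, cv2
from station import robot, cams
def snap(n,fn=None):
    im,d=cams.get_image(n)
    if fn: cv2.imwrite('pics/'+fn,im); np.savez('pics/'+fn+'.npz',im=im,d=d,**cams.camera_params(n))
    return im,d,cams.camera_params(n)
def world(p,uv,d):  # pixel + depth -> world
    R=cv2.Rodrigues(np.array(p['rvec'],float))[0];t=np.array(p['tvec'],float).ravel();K=np.array(p['camera_matrix'])
    uv=np.atleast_2d(uv).astype(float);r=np.c_[uv,np.ones(len(uv))]@np.linalg.inv(K).T
    return (r*np.reshape(d,(-1,1))-t)@R
def plane(p,uv,z):
    R=cv2.Rodrigues(np.array(p['rvec'],float))[0];t=np.array(p['tvec'],float).ravel();K=np.array(p['camera_matrix'])
    uv=np.atleast_2d(uv).astype(float);r=(np.c_[uv,np.ones(len(uv))]@np.linalg.inv(K).T)@R
    c=-R.T@t; return c+r*((z-c[2])/r[:,2])[:,None]
E
python3 - <<'E'
from h import *
a=[snap(n,n+'0.png') for n in('scene','side')]
o=robot.get_obs();print(o['time'],o['ee_pos'],o['eef_rot'],o['ft_force'],o['grip_width'],robot.tip_reach)
E
```

```text
pics
0.1 [0.23682436 0.52352254 0.23219818] [[-9.11110874e-01  4.12160805e-01 -6.68028174e-04]
 [ 4.12161346e-01  9.11109784e-01 -1.40957407e-03]
 [ 2.76758221e-05 -1.55961365e-03 -9.99998783e-01]] [-0.699811    0.33511606  0.03679021] 0.09132602464352182 0.019
```

View pics/scene0.png

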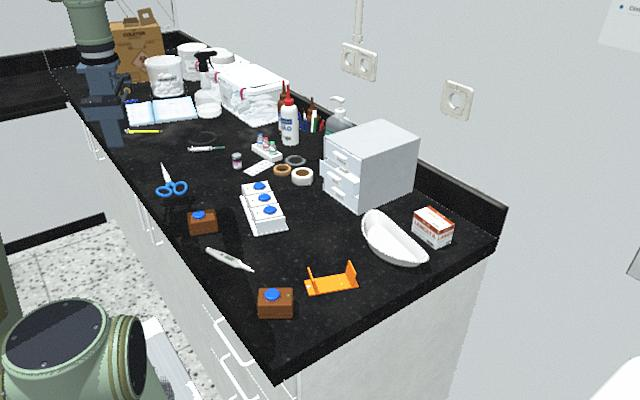

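View pics/side0.png

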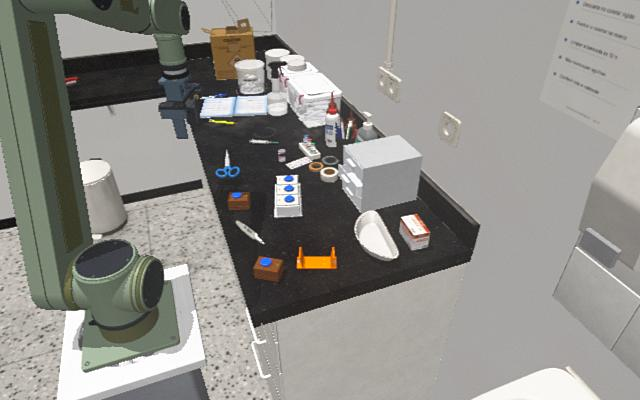

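The scene picture shows the rack with three white units, keys at about (260,186), (264,198) and (269,211). The orange cradle is at (331,280), the dish at (393,238), the carton at (433,227), the thermometer at (230,259) and the tape at (302,176). Things that could be mistaken for the units are the brown boxes with blue keys at (202,221) and (275,303); I choose the three white ones in the rack.

```bash
cat > m.py <<'E'
from h import *
for n in('scene','side'):
    z=np.load(f'pics/{n}0.png.npz');im,d=z['im'],z['d'];p={k:z[k] for k in('camera_matrix','rvec','tvec')}
    hsv=cv2.cvtColor(im,cv2.COLOR_BGR2HSV)
    for nm,lo,hi,h in(('blue',(100,120,80),(125,255,255),.052),('orange',(8,200,150),(20,255,255),.005)):
        m=cv2.inRange(hsv,lo,hi);N,l,s,c=cv2.connectedComponentsWithStats(m)
        for i in range(1,N):
            if s[i,4]<25: continue
            ys,xs=np.where(l==i);dd=d[ys,xs];w=world(p,np.c_[xs,ys],dd)[dd>0]
            print(n,nm,c[i].round(1),s[i,4],plane(p,c[i],h)[0].round(4),'depth',np.median(w,0).round(4),w.min(0).round(3),w.max(0).round(3))
E
python3 m.py
```

```text
scene blue [131.3 100.6] 33 [0.4283 1.1571 0.052 ] depth [0.4537 1.2693 0.0088] [0.277 0.567 0.003] [0.478 1.279 0.276]
scene blue [300.6 121.3] 48 [0.8326 0.6533 0.052 ] depth [0.7491 0.5292 0.1185] [0.74  0.51  0.005] [0.892 0.751 0.148]
scene blue [306.2 125.6] 28 [0.8284 0.6145 0.052 ] depth [0.7489 0.5009 0.1164] [0.744 0.496 0.098] [0.757 0.506 0.134]
scene blue [171.5 188.8] 310 [0.3243 0.4999 0.052 ] depth [0.3453 0.5729 0.0091] [ 0.303  0.531 -0.001] [0.386 0.617 0.014]
scene blue [258.7 185.2] 62 [0.5163 0.3852 0.052 ] depth [0.5165 0.3834 0.053 ] [0.504 0.371 0.047] [0.529 0.403 0.056]
scene blue [263.9 196.9] 64 [0.4993 0.3297 0.052 ] depth [0.4986 0.3281 0.0532] [0.486 0.319 0.047] [0.511 0.343 0.057]
scene blue [269.4 209.3] 75 [0.4825 0.2753 0.052 ] depth [0.4823 0.2745 0.0526] [0.47  0.263 0.047] [0.496 0.291 0.056]
scene blue [198.2 214.1] 90 [0.3341 0.3561 0.052 ] depth [0.3357 0.3618 0.0481] [0.323 0.35  0.042] [0.351 0.384 0.052]
scene blue [271.6 294. ] 152 [0.3404 0.0322 0.052 ] depth [0.3426 0.0358 0.0478] [0.33  0.023 0.041] [0.356 0.052 0.052]
scene orange [3
[... 494 characters left out ...]
7.8] 38 [0.5165 0.3858 0.052 ] depth [0.5159 0.3853 0.0525] [0.504 0.369 0.045] [0.529 0.413 0.057]
side blue [288.7 187.7] 41 [0.4998 0.3305 0.052 ] depth [0.5009 0.3304 0.052 ] [0.487 0.318 0.045] [0.515 0.346 0.055]
side blue [236.3 194.5] 49 [0.3354 0.3553 0.052 ] depth [0.3364 0.3633 0.0466] [0.322 0.351 0.041] [0.353 0.382 0.051]
side blue [289.1 198.2] 45 [0.4837 0.2756 0.052 ] depth [0.4829 0.2745 0.0519] [0.47  0.263 0.046] [0.497 0.297 0.056]
side blue [265.3 261.7] 77 [0.3417 0.0316 0.052 ] depth [0.3426 0.0365 0.0472] [0.329 0.023 0.042] [0.357 0.054 0.05 ]
side orange [316.5 260.8] 501 [0.4825 0.0322 0.005 ] depth [0.481  0.0268 0.0057] [ 0.425 -0.013 -0.004] [0.546 0.105 0.045]
```

Run:
```python
from h import *
im=cv2.imread('pics/scene0.png')[165:330,145:365]
cv2.imwrite('pics/crop.png',cv2.resize(im,None,fx=3.6,fy=3.6,interpolation=cv2.INTER_CUBIC))
```

```text
(no output)
```

View pics/crop.png

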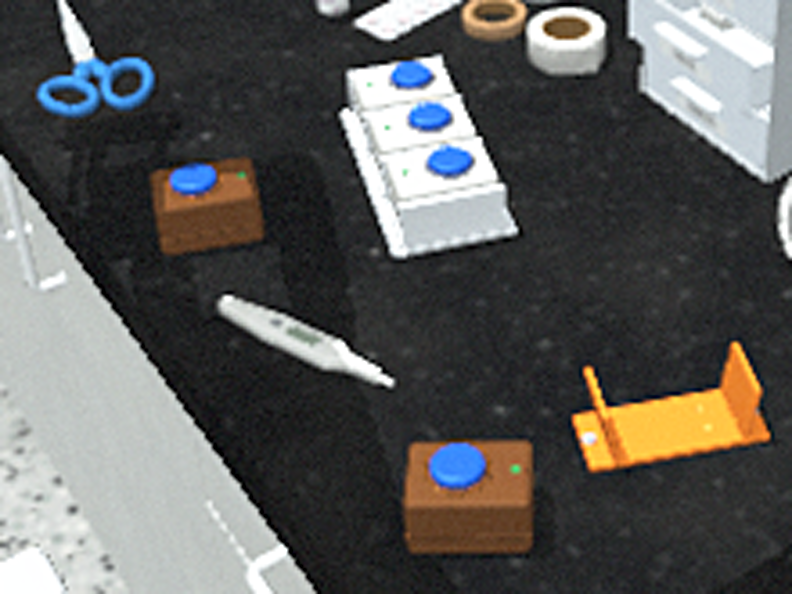

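The close crop confirms three white units in the rack, with lamps on the left (the robot's side). The brown look-alikes are separate. Next I make a top-down height map for free space and the cradle's yaw.

Run:
```python
from h import *
H=np.zeros((400,400,3),np.uint8);Z=np.full((400,400),-1.);P=[]
for n in('scene','side'):
    z=np.load(f'pics/{n}0.png.npz');im,d=z['im'],z['d'];p={k:z[k] for k in('camera_matrix','rvec','tvec')}
    ys,xs=np.where(d>0);w=world(p,np.c_[xs,ys],d[ys,xs]);c=im[ys,xs]
    hsv=cv2.cvtColor(im,cv2.COLOR_BGR2HSV)[ys,xs]
    k=(hsv[:,0]>6)&(hsv[:,0]<22)&(hsv[:,1]>190)&(hsv[:,2]>140)&(abs(w[:,2]-.005)<.004)&(abs(w[:,0]-.48)<.08)&(abs(w[:,1]-.03)<.06)
    r=cv2.minAreaRect(w[k][:,:2].astype(np.float32)*1000);print(n,k.sum(),r,w[k].mean(0).round(4))
    # stops: points above 20mm
    for zz,col in zip(w,c):
        i=int((zz[0]-.2)*800);j=int((zz[1]+.15)*500)
        if 0<=i<400 and 0<=j<400 and zz[2]>Z[i//1,j]: Z[i,j]=zz[2]
Z=Z[::2,::2][:200] if 0 else Z
Zi=np.clip((Z+.02)*1500,0,255).astype(np.uint8); 
v=cv2.applyColorMap(Zi,cv2.COLORMAP_JET);v=cv2.dilate(v,np.ones((3,3)))
v=cv2.resize(v,(640,400)) # rows: x .2->.7 (800px/m), cols y -.15->.65 (800/m)
for x in(.2,.3,.4,.5,.6): cv2.putText(v,str(x),(0,int((x-.2)*800)+5),0,.4,(255,255,255))
for y in(0,.1,.2,.3,.4,.5,.6): cv2.putText(v,str(y),(int((y+.15)*800),395),0,.4,(255,255,255))
cv2.imwrite('pics/top.png',v)
```

```text
scene 197 ((490.9784851074219, 45.2083740234375), (86.3890609741211, 113.20262145996094), 69.2499771118164) [0.4766 0.0227 0.005 ]
side 403 ((487.5081787109375, 46.630767822265625), (87.2076416015625, 108.49378204345703), 68.0659408569336) [0.4802 0.0261 0.0052]
```

View pics/top.png

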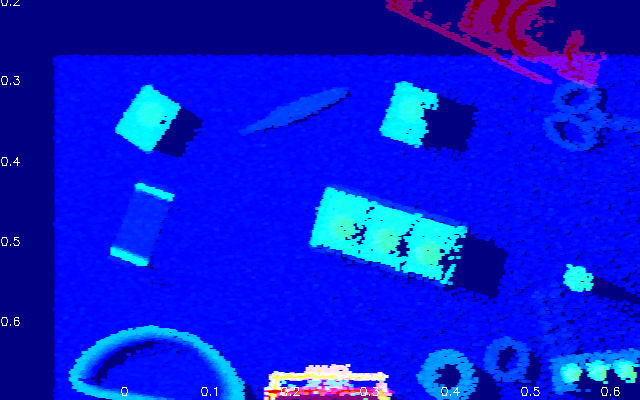

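The height map shows the cradle centred near x=0.480, y=0.028 with yaw about -20°. Bare worktop lies around x=0.46, y=0.15, and the cabinet front is at x≈0.65. I move above the left key with closed fingers, turning the tool for the later end grip.

```bash
python3 -m inch '[[[5.5,-3,0],[0,0,-10],0],[[11,-6,-1],[0,0,-20],0],[[16.5,-9,-2],[0,0,-30],0],[[22,-12,-3],[0,0,-40],0],[[26,-14.6,-4],[0,0,-50],0]]'; python3 -m inch '[[[0,0,0],[0,0,-10],0],[[0,0,0],[0,0,-20],0],[[0,0,0],[0,0,-32.7],0],[[0,0,0],[0,0,-32.7],0],[[0,0,0],[0,0,-32.7],0]]'
python3 - <<'E'
from h import *
o=robot.get_obs();print(o['time'],o['ee_pos'],o['eef_rot'].round(4).tolist(),o['q'],o['ft_force'])
im,d,p=snap('wrist','wrist1.png')
E
```

```text
time: 0.72
ee_pos: [0.4988, 0.3765, 0.1921]
eef_rot: [[-0.264, 0.965, -0.0], [0.965, 0.264, -0.0], [-0.0, -0.0, -1.0]]
ft_force: [-0.0, 0.3, -0.6]
grip_width: 0.044
finger_force: 0.0
time: 1.35
ee_pos: [0.4968, 0.3779, 0.1927]
eef_rot: [[0.291, 0.957, -0.0], [0.957, -0.291, -0.0], [-0.0, -0.0, -1.0]]
ft_force: [0.4, 0.5, -0.3]
grip_width: 0.0007
finger_force: 0.0
1.35 [0.4968369  0.37785468 0.19271917] [[0.2909, 0.9568, -0.0003], [0.9568, -0.2909, -0.0003], [-0.0004, -0.0002, -1.0]] [ 6.31810828e-01  4.22928559e-01  1.50811144e+00 -7.41808777e-05
  1.21103711e+00  9.26969747e-01] [ 0.35719073  0.54422019 -0.30628307]
```

View pics/wrist1.png

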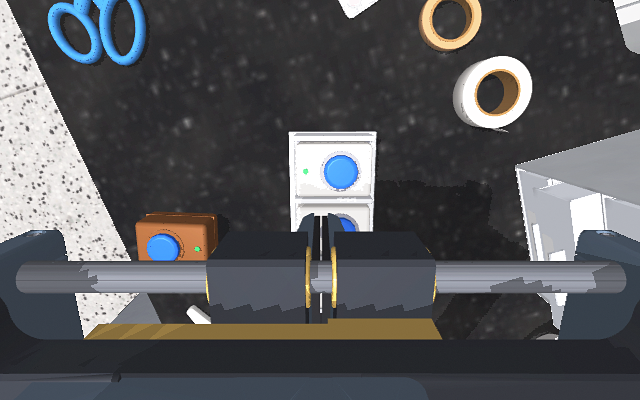

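The wrist view shows the left unit aligned with the image at (333,165). Its key is at (341,172), and the fingers hide the middle key. I refine the key position from it.

Run:
```python
from h import *
z=np.load('pics/wrist1.png.npz');im=z['im'];p={k:z[k] for k in('camera_matrix','rvec','tvec')}
hsv=cv2.cvtColor(im,cv2.COLOR_BGR2HSV);m=cv2.inRange(hsv,(100,120,80),(125,255,255));m[:,:290]=0;m[:140]=0;m[200:]=0
(c,r)=cv2.minEnclosingCircle(np.argwhere(m)[:,::-1].astype(np.float32));
k=plane(p,c,.052)[0];e=plane(p,(c[0]+r,c[1]),.052)[0];print(c,r,k,np.linalg.norm(e-k))
m=cv2.inRange(hsv,(0,0,170),(180,60,255));m[:,:280]=0;m[:,385:]=0;m[:120]=0;m[195:]=0
q=np.argwhere(m)[:,::-1].astype(np.float32);bx=cv2.boxPoints(cv2.minAreaRect(q));print(bx,plane(p,bx,.045).round(4))
```

```text
(340.295166015625, 171.45352172851562) 17.014726638793945 [0.51821787 0.38783476 0.052     ] 0.014719623676652097
[[288.99997 131.99998]
 [375.99997 131.99998]
 [375.99997 193.99998]
 [288.99997 193.99998]] [[0.4855 0.4324 0.045 ]
 [0.5572 0.4107 0.045 ]
 [0.5433 0.3574 0.045 ]
 [0.4683 0.3801 0.045 ]]
```

```bash
python3 -m inch '[[[2,0.9,-5],[0,0,0],0],[[2,0.9,-10],[0,0,0],0],[[2,0.9,-11.7],[0,0,0],0],[[2,0.9,-11.7],[0,0,0],0],[[2,0.9,-11.7],[0,0,0],0]]'; for i in 1 ; do python3 -m inch '[[[0,0,-0.2],[0,0,0],0],[[0,0,-0.3],[0,0,0],0],[[0,0,-0.4],[0,0,0],0],[[0,0,-0.5],[0,0,0],0],[[0,0,-0.5],[0,0,0],0]]';done;python3 -m inch '[[[0,0,-0.1],[0,0,0],0],[[0,0,-0.2],[0,0,0],0],[[0,0,-0.2],[0,0,0],0]]'
```

```text
time: 2.02
ee_pos: [0.5181, 0.3878, 0.0782]
eef_rot: [[0.293, 0.956, 0.003], [0.956, -0.293, 0.002], [0.003, 0.003, -1.0]]
ft_force: [0.7, 0.7, 0.8]
grip_width: 0.0001
finger_force: 0.0
time: 2.65
ee_pos: [0.517, 0.3869, 0.0713]
eef_rot: [[0.293, 0.956, 0.0], [0.956, -0.293, 0.0], [0.0, 0.0, -1.0]]
ft_force: [-1.0, -0.9, 2.5]
grip_width: 0.0005
finger_force: 0.9
time: 3.02
ee_pos: [0.517, 0.3869, 0.0691]
eef_rot: [[0.293, 0.956, 0.0], [0.956, -0.293, 0.0], [0.0, 0.0, -1.0]]
ft_force: [-0.6, -0.4, 3.0]
grip_width: 0.0002
finger_force: 1.8
```

```bash
for i in 1 2 3; do python3 -m inch '[[[0,0,-0.1],[0,0,0],0],[[0,0,-0.15],[0,0,0],0],[[0,0,-0.15],[0,0,0],0]]' | grep -E 'time|ee_pos|ft_'; done
```

```text
time: 3.4
ee_pos: [0.517, 0.3869, 0.0675]
ft_force: [-0.6, 0.1, 3.6]
time: 3.78
ee_pos: [0.517, 0.387, 0.066]
ft_force: [-1.0, -0.5, 4.3]
time: 4.15
ee_pos: [0.517, 0.387, 0.0653]
ft_force: [-0.6, -0.6, 7.7]
```

Left key: it went 6 mm down at 3–4.3 N and then the force rose at the stop, so it's the worn one. I press the middle and right keys as asked.

```bash
python3 -m inch '[[[0,0,2],[0,0,0],0],[[-1.7,-5.5,2],[0,0,0],0],[[-1.7,-5.5,2],[0,0,0],0],[[-1.7,-5.5,0.8],[0,0,0],0],[[-1.7,-5.5,0.8],[0,0,0],0]]'| grep -E 'time|ee_pos|ft_';  python3 -m inch '[[[0,0,-0.2],[0,0,0],0],[[0,0,-0.3],[0,0,0],0],[[0,0,-0.4],[0,0,0],0],[[0,0,-0.4],[0,0,0],0]]'| grep -E 'time|ee_pos|ft_'; for i in 1 2; do python3 -m inch '[[[0,0,-0.1],[0,0,0],0],[[0,0,-0.2],[0,0,0],0],[[0,0,-0.2],[0,0,0],0]]' | grep -E 'time|ee_pos|ft_'; done
```

```text
time: 4.78
ee_pos: [0.5005, 0.3326, 0.0716]
ft_force: [0.5, 0.2, 0.9]
time: 5.28
ee_pos: [0.5004, 0.3327, 0.0694]
ft_force: [-0.8, -0.7, 8.2]
time: 5.65
ee_pos: [0.5004, 0.3327, 0.0675]
ft_force: [-1.0, -0.9, 8.5]
time: 6.02
ee_pos: [0.5004, 0.3327, 0.0656]
ft_force: [-1.2, -0.8, 9.3]
```

```bash
python3 -m inch '[[[0,0,-0.1],[0,0,0],0],[[0,0,-0.15],[0,0,0],0],[[0,0,-0.15],[0,0,0],0]]' | grep -E 'time|ee_pos|ft_'; python3 -m inch '[[[0,0,2],[0,0,0],0],[[-1.65,-5.5,2],[0,0,0],0],[[-1.65,-5.5,2],[0,0,0],0],[[-1.65,-5.5,0.8],[0,0,0],0],[[-1.65,-5.5,0.7],[0,0,0],0]]'| grep -E 'time|ee_pos|ft_';  python3 -m inch '[[[0,0,-0.2],[0,0,0],0],[[0,0,-0.3],[0,0,0],0],[[0,0,-0.3],[0,0,0],0],[[0,0,-0.3],[0,0,0],0]]'| grep -E 'time|ee_pos|ft_'; python3 -m inch '[[[0,0,-0.1],[0,0,0],0],[[0,0,-0.2],[0,0,0],0],[[0,0,-0.3],[0,0,0],0],[[0,0,-0.4],[0,0,0],0],[[0,0,-0.4],[0,0,0],0]]' | grep -E 'time|ee_pos|ft_'
```

```text
time: 6.4
ee_pos: [0.5004, 0.3327, 0.0652]
ft_force: [-3.4, -3.1, 14.8]
time: 7.02
ee_pos: [0.4846, 0.2779, 0.0697]
ft_force: [-0.1, -2.0, 8.3]
time: 7.52
ee_pos: [0.4846, 0.2779, 0.0676]
ft_force: [0.3, -2.7, 7.8]
time: 8.15
ee_pos: [0.4846, 0.2779, 0.0651]
ft_force: [-3.1, -4.1, 18.5]
```

The middle and right keys needed 8–9.5 N, so the left unit is the worn one. I lift, open the fingers and take a wrist picture before the end grip.

```bash
python3 -m inch '[[[0,0,4],[0,0,0],0],[[0,0,9],[0,0,0],100],[[1,4,13],[0,0,0],100],[[1,4,13],[0,0,0],100],[[1,4,13],[0,0,0],100]]'| grep -E 'time|ee_pos|ft_|width'
cat > w.py <<'E'
from h import *
import sys
im,d,p=snap('wrist',sys.argv[1]);print(robot.get_obs()['ee_pos'],robot.get_obs()['grip_width'])
hsv=cv2.cvtColor(im,cv2.COLOR_BGR2HSV)
for nm,lo,hi,h in(('blue',(100,120,80),(125,255,255),float(sys.argv[2])),('orange',(8,190,120),(20,255,255),.005),('white',(0,0,170),(180,60,255),float(sys.argv[2])-.007)):
    m=cv2.inRange(hsv,lo,hi);N,l,s,c=cv2.connectedComponentsWithStats(m)
    for i in range(1,N):
        if s[i,4]<400: continue
        r=cv2.minAreaRect(np.argwhere(l==i)[:,::-1].astype(np.float32))
        print(nm,s[i],c[i].round(1),plane(p,r[0],h)[0].round(4),'rect',plane(p,cv2.boxPoints(r),h)[:,:2].round(4).tolist())
E
python3 w.py w2.png .052
```

```text
time: 8.78
ee_pos: [0.4926, 0.3169, 0.1912]
ft_force: [-0.3, 0.0, -0.7]
grip_width: 0.0374
[0.49236537 0.31632622 0.19079777] 0.04152768446153757
blue [ 308   83   36   36 1032] [325.3 100.4] [0.518  0.3862 0.052 ] rect [[0.5085, 0.4034], [0.5354, 0.3951], [0.5278, 0.3687], [0.5002, 0.3771]]
blue [308 152  35  34 910] [325.1 168.6] [0.5014 0.3326 0.052 ] rect [[0.4822, 0.3385], [0.5072, 0.3518], [0.5207, 0.3267], [0.4954, 0.3127]]
blue [122 171  36  33 882] [139.5 186.7] [0.3425 0.3641 0.052 ] rect [[0.3282, 0.377], [0.3579, 0.3791], [0.357, 0.3511], [0.3266, 0.3487]]
blue [309 215  33  32 814] [325.  230.4] [0.4851 0.2786 0.052 ] rect [[0.4758, 0.2967], [0.503, 0.2885], [0.4947, 0.26], [0.4669, 0.2685]]
white [   0    0   40   75 1081] [13.8 40.7] [0.2979 0.5047 0.045 ] rect [[0.2968, 0.5329], [0.326, 0.524], [0.2991, 0.4751], [0.2685, 0.4844]]
white [ 455    0   73   58 1668] [488.8  30.5] [0.6597 0.4007 0.045 ] rect [[0.6363, 0.4291], [0.6899, 0.4127], [0.6839, 0.3712], [0.6282, 0.3882]]
white [  273    63    92   189 10445] [315.1 147.3] [0.4987 0.3428 0.045 ] rect [[0.4857, 0.4269], [0.5566, 0.4053], [0.5135, 0.246], [0.432, 0.2708]]
white [   0   67   91  138 3370] [ 45.9 134.7] [0.2729 0.428  0.045 ] rect [[0.244, 0.4787], [0.3045, 0.4841], [0.3038, 0.3736], [0.2374, 0.3651]]
white [ 568  108   44  124 3821] [590.1 170.2] [0.7225 0.2626 0.045 ] rect [[0.7096, 0.3189], [0.7367, 0.3134], [0.7367, 0.201], [0.707, 0.2067]]
white [547 177  23  62 972] [557.9 207.5] [0.6919 0.2359 0.045 ] rect [[0.6845, 0.2658], [0.6989, 0.2636], [0.6996, 0.2046], [0.6845, 0.2068]]
white [   0  192  111   69 1406] [ 59.3 221.1] [0.2484 0.35   0.045 ] rect [[0.2118, 0.3894], [0.31, 0.368], [0.2867, 0.3088], [0.1831, 0.3309]]
white [ 517  293   49   46 1509] [543.6 316.9] [0.6616 0.1305 0.045 ] rect [[0.634, 0.1148], [0.6511, 0.1662], [0.6884, 0.1458], [0.6727, 0.0931]]
```

View pics/w2.png

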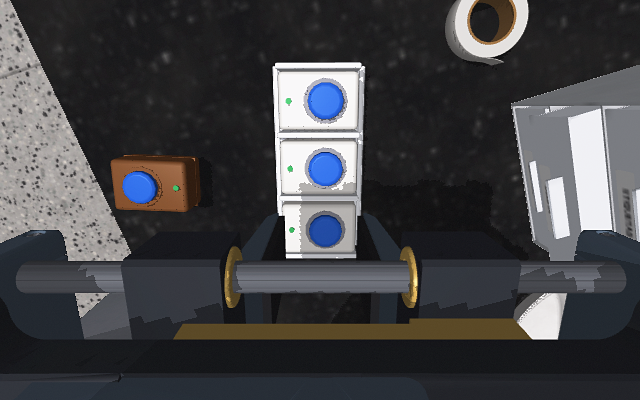

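The wrist view shows the worn unit's key at (325,100), still seated and aligned with the fingers. Measured mid is (0.512,0.388). I go in for the end grip.

```bash
python3 -m inch '[[[0,4,-4],[0,0,0],100],[[2,7.2,-8],[0,0,0],100],[[2,7.2,-8],[0,0,0],100],[[2,7.2,-8],[0,0,0],100],[[2,7.2,-8],[0,0,0],100]]'| grep -E 'time|ee_pos|ft_|width'
```

```text
time: 9.45
ee_pos: [0.5136, 0.3881, 0.1141]
ft_force: [-0.7, -0.1, 1.0]
grip_width: 0.0902
```

```bash
python3 -m inch '[[[0,0,-4],[0,0,0],100],[[0,0,-7],[0,0,0],100],[[0,0,-7.8],[0,0,0],100],[[0,0,-7.8],[0,0,0],100]]'| grep -E 'time|ee_pos|ft_|width';python3 -m inch '[[[0,0,0],[0,0,0],60],[[0,0,0],[0,0,0],60],[[0,0,0],[0,0,0],60],[[0,0,0],[0,0,0],60]]'| grep -E 'time|ee_pos|ft_|width|finger'
```

```text
time: 9.95
ee_pos: [0.5139, 0.3888, 0.036]
ft_force: [0.4, 0.2, -0.2]
grip_width: 0.0913
time: 10.45
ee_pos: [0.5135, 0.3893, 0.036]
ft_force: [-2.0, 0.1, 5.7]
grip_width: 0.068
finger_force: 30.0
```

```bash
python3 -m inch '[[[0,0,1],[0,0,0],60],[[0,0,2.5],[0,0,0],60],[[0,0,5],[0,0,0],60],[[0,0,9],[0,0,0],60],[[0,0,9],[0,0,0],60]]'| grep -E 'time|ee_pos|ft_|width|finger'; python3 w.py w3.png .14 | grep -v white
```

```text
time: 11.08
ee_pos: [0.5156, 0.3903, 0.1292]
ft_force: [1.1, 1.2, -3.2]
grip_width: 0.0679
finger_force: 30.0
[0.5142795  0.38932942 0.12675148] 0.06766401448787195
blue [   0    0   87   82 3990] [41.2 39.3] [0.4427 0.5089 0.14  ] rect [[0.4344, 0.5257], [0.4643, 0.5166], [0.4515, 0.4911], [0.42, 0.5008]]
blue [ 303  239   63   22 1041] [334.  251.2] [0.523  0.3964 0.14  ] rect [[0.5086, 0.3957], [0.5115, 0.405], [0.5371, 0.3972], [0.5346, 0.3877]]
```

View pics/w3.png

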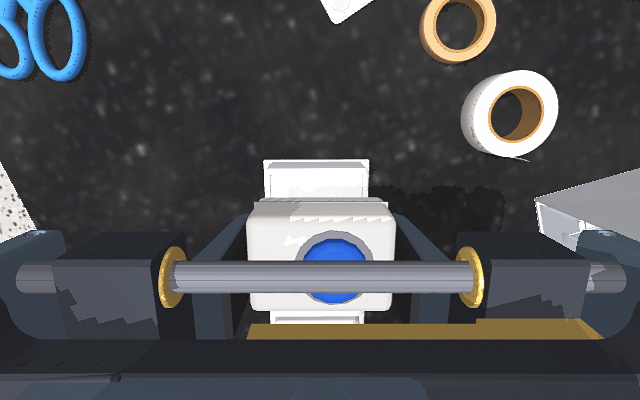

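The unit is held, key up, with the key at (335,265). I carry it to the bare spot at (0.46,0.148), turning -3.5° to match the cradle.

```bash
python3 -m inch '[[[-1.4,-6,0],[0,0,-1],60],[[-2.7,-12,0],[0,0,-2],60],[[-4,-18,-1],[0,0,-3.5],60],[[-5.4,-24,-3],[0,0,-3.5],60],[[-5.4,-24,-5],[0,0,-3.5],60]]'| grep -E 'time|ee_pos|ft_|width|finger';python3 -m inch '[[[0,0,-2],[0,0,0],60],[[0,0,-3.5],[0,0,0],60],[[0,0,-3.7],[0,0,0],60],[[0,0,-3.7],[0,0,0],60]]'| grep -E 'time|ee_pos|ft_|width|finger|rot'
```

```text
time: 11.75
ee_pos: [0.4564, 0.1451, 0.0734]
ft_force: [0.0, 0.2, -1.9]
grip_width: 0.0678
finger_force: 30.0
time: 12.25
ee_pos: [0.4592, 0.1489, 0.0377]
eef_rot: [[0.351, 0.936, -0.001], [0.936, -0.351, -0.0], [-0.001, -0.001, -1.0]]
ft_force: [0.8, -0.2, -2.2]
grip_width: 0.0682
finger_force: 30.0
```

```bash
python3 -m inch '[[[0,0,-0.3],[0,0,0],60],[[0,0,-0.5],[0,0,0],60],[[0,0,-0.5],[0,0,0],60]]'| grep -E 'time|ee_pos|ft_';python3 -m inch '[[[0,0,-0.1],[0,0,0],60],[[0,0,-0.15],[0,0,0],60],[[0,0,-0.15],[0,0,0],60]]'| grep -E 'time|ee_pos|ft_'
```

```text
time: 12.62
ee_pos: [0.4595, 0.1489, 0.033]
ft_force: [0.1, 0.3, -3.2]
time: 13.0
ee_pos: [0.4594, 0.1489, 0.0314]
ft_force: [-0.6, -0.6, -2.5]
```

```bash
for i in 1 2; do python3 -m inch '[[[0,0,-0.05],[0,0,0],60],[[0,0,-0.1],[0,0,0],60],[[0,0,-0.1],[0,0,0],60]]'| grep -E 'time|ee_pos|ft_';done
```

```text
time: 13.38
ee_pos: [0.4596, 0.1489, 0.031]
ft_force: [-1.0, -0.4, 5.4]
time: 13.75
ee_pos: [0.4595, 0.1489, 0.0309]
ft_force: [-3.6, -1.3, 14.1]
```

```bash
python3 -m inch '[[[0,0,0.15],[0,0,0],60],[[0,0,0.15],[0,0,0],100],[[0,0,0.15],[0,0,0],100],[[0,0,0.15],[0,0,0],100]]'| grep -E 'time|ee_pos|ft_|width';python3 -m inch '[[[0,0,2],[0,0,0],100],[[0,0,7],[0,0,0],100],[[0,0,12.5],[0,0,10],100],[[0,-4,15],[0,0,20],100],[[0,-8,15],[0,0,30],100]]'| grep -E 'time|ee_pos|ft_|width'
python3 -m inch '[[[0,0,0],[0,0,10],100],[[0,0,0],[0,0,20],100],[[0,0,0],[0,0,30],100],[[0,0,0],[0,0,40],100],[[0,0,0],[0,0,50],100]]'| grep -E 'time'
python3 -m inch '[[[0,0,0],[0,0,10],100],[[0,0,0],[0,0,10],100]]'; python3 w.py w4.png .047
```

```text
time: 14.25
ee_pos: [0.4595, 0.1489, 0.0308]
ft_force: [-0.1, 0.3, -0.3]
grip_width: 0.091
time: 14.88
ee_pos: [0.461, 0.0685, 0.1834]
ft_force: [-0.3, -0.7, -0.7]
grip_width: 0.0912
time: 15.5
time: 15.75
ee_pos: [0.4594, 0.0689, 0.1808]
eef_rot: [[-0.936, 0.353, -0.0], [0.353, 0.936, 0.0], [0.0, -0.0, -1.0]]
ft_force: [-0.7, 1.1, -0.2]
grip_width: 0.091
finger_force: 0.0
[0.45940026 0.0689168  0.18085473] 0.0911904122434863
blue [ 215   53   38   39 1160] [233.7  72.2] [0.3441 0.0381 0.047 ] rect [[0.3263, 0.0304], [0.3364, 0.0572], [0.3623, 0.046], [0.3519, 0.0184]]
blue [623 112  17  35 463] [632.3 130.1] [0.4993 0.3246 0.047 ] rect [[0.4833, 0.3205], [0.4879, 0.3326], [0.5157, 0.3289], [0.5111, 0.3165]]
blue [ 553  115   40   37 1156] [572.5 132.9] [0.4856 0.2792 0.047 ] rect [[0.4656, 0.2669], [0.4768, 0.2966], [0.5061, 0.2917], [0.4947, 0.2613]]
blue [391 149  36  35 960] [408.8 166.2] [0.4647 0.1451 0.047 ] rect [[0.4643, 0.1249], [0.4439, 0.1451], [0.465, 0.1651], [0.4861, 0.1452]]
orange [268 234  44  26 980] [289.8 247.9] [0.5115 0.0141 0.005 ] rect [[0.4911, -0.0013], [0.5065, 0.0396], [0.5322, 0.0297], [0.5165, -0.012]]
white [    0     0   190   261 31830] [ 75.1 126.7] [ 0.3437 -0.0913  0.04  ] rect [[0.4166, -0.2332], [0.232, -0.1093], [0.2832, 0.0263], [0.4784, -0.0697]]
white [372   0  72  55 961] [410.3  18.1] [0.3571 0.1761 0.04  ] rect [[0.3623, 0.1424], [0.3376, 0.2006], [0.352, 0.2088], [0.3776, 0.1503]]
white [ 503   69  137  102 8075] [580.3 116. ] [0.4764 0.2846 0.04  ] rect [[0.4218, 0.2349], [0.4556, 0.343], [0.5344, 0.3374], [0.4988, 0.2217]]
white [ 377  118   61   78 3201] [406.9 153. ] [0.4577 0.1475 0.04  ] rect [[0.418, 0.1336], [0.4357, 0.1803], [0.4996, 0.1622], [0.4809, 0.1128]]
white [197 301  45  39 783] [222.1 326.5] [ 0.5581 -0.0698  0.04  ] rect [[0.5576, -0.0998], [0.528, -0.059], [0.5587, -0.0403], [0.5898, -0.0812]]
```

View pics/w4.png

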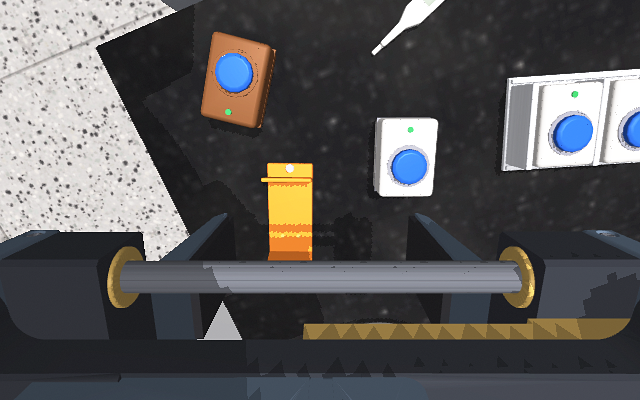

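The wrist view shows the unit flat on the worktop at (407,157), with its key at (409,166). The cradle sits at columns 268–312 and its near end is at row 163. I work out the cradle from its edges.

Run:
```python
from h import *
z=np.load('pics/w4.png.npz');im=z['im'];p={k:z[k] for k in('camera_matrix','rvec','tvec')}
hsv=cv2.cvtColor(im,cv2.COLOR_BGR2HSV);m=cv2.inRange(hsv,(5,130,100),(28,255,255));m[:,:255]=0;m[:,330:]=0;m[:155]=0
L=[];R=[]
for r in range(186,250,2):
    c=np.where(m[r])[0]; c=c[(c>=255)]
    L.append((c.min()-.5,r));R.append((c.max()+.5,r))
wl=plane(p,L,.005)[:,:2];wr=plane(p,R,.005)[:,:2]
f=lambda w:cv2.fitLine(w.astype(np.float32),cv2.DIST_HUBER,0,.01,.01).ravel()
a,b=f(wl),f(wr);print(a,b,[np.degrees(np.arctan(v[1]/v[0])) for v in(a,b)])
c=np.where(m[:,275:305].sum(1)>0)[0];print('rows',c.min(),c.max())
ne=plane(p,[(290,c.min()-.5)],.005)[0];print('near end',ne)
u=np.r_[a[:2]+b[:2]]/2;u/=np.linalg.norm(u);u*=np.sign(u[0]);n=np.r_[-u[1],u[0]]
ol,orr=wl@n,wr@n;print('width',ol.mean(),orr.mean());mid=(ol.mean()+orr.mean())/2
print('u',u,'centre',u*(ne[:2]@u+.054)+n*mid)
for (x,y) in [(.480,.0275),(.459,.1475)]: print(np.r_[x,y]@u,np.r_[x,y]@n)
```

```text
[ 0.92926043 -0.3694253   0.48328227  0.00226702] [ 0.9278898  -0.37285447  0.490314    0.04716505] [np.float32(-21.680178), np.float32(-21.891768)]
rows 163 338
near end [0.43112098 0.04700956 0.005     ]
width 0.18144672408791923 0.22577176012773761
u [ 0.9285767 -0.3711405] centre [0.48124586 0.02692228]
0.4355104557424783 0.20368330419063566
0.37147348369657995 0.30731855842471123
```

```bash
python3 -m inch '[[[0,5,-2],[0,0,0],100],[[0,7.85,-6],[0,0,0],100],[[0,7.85,-11],[0,0,0],100],[[0,7.85,-15],[0,0,0],100],[[0,7.85,-15.4],[0,0,0],100]]'| grep -E 'time|ee_pos|ft_|width'; python3 -m inch '[[[0,0,0],[0,0,0],100],[[0,0,0],[0,0,0],40],[[0,0,0],[0,0,0],40],[[0,0,0],[0,0,0],40],[[0,0,0],[0,0,0],40]]'| grep -E 'time|ee_pos|ft_|width|finger'
```

```text
time: 16.42
ee_pos: [0.4575, 0.1469, 0.0248]
ft_force: [0.3, -1.3, 0.9]
grip_width: 0.0915
time: 17.05
ee_pos: [0.4596, 0.1474, 0.0273]
ft_force: [-0.0, -0.2, -0.3]
grip_width: 0.0538
finger_force: 0.0
```

```bash
python3 -m inch '[[[0,0,0],[0,0,0],40],[[0,0,0],[0,0,0],40],[[0,0,0],[0,0,0],40]]'| grep -E 'width|finger'; python3 -m inch '[[[0,0,2],[0,0,0],40],[[0,0,6],[0,0,0],40],[[0.7,-4,7],[0,0,-1.1],40],[[1.5,-9,7],[0,0,-1.1],40],[[2.2,-12,7],[0,0,-1.1],40]]'| grep -E 'time|ee_pos|ft_|width|finger'; python3 -m inch '[[[0,0,0],[0,0,0],40],[[0,0,0],[0,0,0],40]]'; python3 w.py w5.png .122 | grep -v white
```

```text
grip_width: 0.0477
finger_force: 30.0
time: 18.05
ee_pos: [0.4807, 0.0255, 0.0965]
ft_force: [-0.1, 0.9, -2.5]
grip_width: 0.0479
finger_force: 30.0
time: 18.3
ee_pos: [0.4808, 0.0276, 0.0964]
eef_rot: [[-0.929, 0.369, -0.002], [0.369, 0.929, 0.0], [0.002, -0.0, -1.0]]
ft_force: [-0.6, -0.3, -2.0]
grip_width: 0.0483
finger_force: 30.0
[0.4808134  0.02792362 0.09648951] 0.04792282524003952
blue [220   0  53  21 825] [246.7   8.3] [0.3768 0.0409 0.122 ] rect [[0.3763, 0.0315], [0.3708, 0.0342], [0.3772, 0.0502], [0.3827, 0.0478]]
blue [ 288  293   66   27 1328] [320.5 303.5] [0.4895 0.0231 0.122 ] rect [[0.479, 0.0129], [0.4888, 0.0378], [0.5002, 0.0336], [0.4902, 0.0082]]
orange [288 155  68  11 558] [319.7 159.3] [0.4492 0.0399 0.005 ] rect [[0.4371, 0.019], [0.4546, 0.0634], [0.4614, 0.0609], [0.4437, 0.0163]]
```

View pics/w5.png

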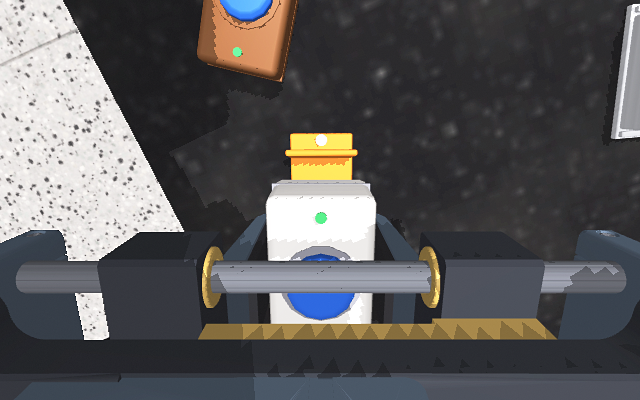

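The held unit's lamp (321,218) lines up with the cradle's screw (321,140). I do a quick numeric check of the end-to-end offset.

Run:
```python
from h import *
z=np.load('pics/w5.png.npz');im=z['im'];p={k:z[k] for k in('camera_matrix','rvec','tvec')}
u=np.r_[.9286,-.3711];n=np.r_[.3711,.9286]
hsv=cv2.cvtColor(im,cv2.COLOR_BGR2HSV)
m=cv2.inRange(hsv,(5,130,100),(28,255,255));c=np.where(m[120:190,300:340].sum(1)>0)[0]+120;r=c.min()
cc=np.where(m[r+6])[0];cc=cc[(cc>270)&(cc<370)];print(r,cc.min(),cc.max())
e=plane(p,[((cc.min()+cc.max())/2,r-.5)],.005)[0,:2];print('near end u,n',e@u,e@n,'-> centre',e@u+.054)
g=cv2.inRange(hsv,(55,120,80),(85,255,255));ys,xs=np.where(g[200:235,300:340]);L=plane(p,[(xs.mean()+300,ys.mean()+200)],.1093)[0,:2];print('lamp',L@u,L@n)
print('col320 rows',[(r,im[r,300].tolist()) for r in range(178,202,2)])
for r in(182,196): q=plane(p,[(321,r)],.1093)[0,:2];print(r,q@u,q@u+.034)
o=np.r_[.4808,.0276];print('tcp',o@u,o@n)
# lamp offset reference from w4
z=np.load('pics/w4.png.npz');im=z['im'];p={k:z[k] for k in('camera_matrix','rvec','tvec')};hsv=cv2.cvtColor(im,cv2.COLOR_BGR2HSV)
g=cv2.inRange(hsv,(55,120,80),(85,255,255));ys,xs=np.where(g[120:140,400:420]);L2=plane(p,[(xs.mean()+400,ys.mean()+120)],.04)[0,:2];K=plane(p,[(408.8,166.2)],.047)[0,:2];print('lamp-key dist',np.linalg.norm(L2-K),L2,'lamp from mid',.001*0+np.linalg.norm(L2-K)-.006)
```

```text
133 290 352
near end u,n 0.382963085911253 0.20329392194010903 -> centre 0.436963085911253
lamp 0.41155845389949675 0.2030893183147932
col320 rows [(178, [88, 233, 255]), (180, [188, 181, 182]), (182, [185, 188, 192]), (184, [205, 203, 205]), (186, [190, 193, 196]), (188, [194, 197, 200]), (190, [196, 198, 202]), (192, [198, 201, 205]), (194, [193, 196, 199]), (196, [242, 243, 244]), (198, [210, 213, 215]), (200, [255, 255, 255])]
182 0.396039490597694 0.430039490597694
196 0.4020378627027773 0.43603786270277733
tcp 0.43622852 0.20405424
lamp-key dist 0.030191954928877985 [0.43657246 0.15666765] lamp from mid 0.024191954928877983
```

```bash
python3 -m inch '[[[0.1,-0.05,-2],[0,0,0],40],[[0.1,-0.05,-4],[0,0,0],40],[[0.1,-0.05,-5.5],[0,0,0],40],[[0.1,-0.05,-6],[0,0,0],40],[[0.1,-0.05,-6],[0,0,0],40]]'| grep -E 'time|ee_pos|ft_|width|finger'; for i in 1 2; do python3 -m inch '[[[0,0,-0.1],[0,0,0],40],[[0,0,-0.2],[0,0,0],40],[[0,0,-0.2],[0,0,0],40]]'| grep -E 'time|ee_pos|ft_'; done
```

```text
time: 18.98
ee_pos: [0.4824, 0.0275, 0.0369]
ft_force: [-1.0, -0.1, -2.8]
grip_width: 0.0477
finger_force: 30.0
time: 19.35
ee_pos: [0.4826, 0.0269, 0.0352]
ft_force: [-0.2, 0.7, -2.9]
time: 19.73
ee_pos: [0.4824, 0.0269, 0.0329]
ft_force: [0.1, 1.0, -2.3]
```

```bash
for i in 1 2; do python3 -m inch '[[[0,0,-0.05],[0,0,0],40],[[0,0,-0.1],[0,0,0],40],[[0,0,-0.1],[0,0,0],40]]'| grep -E 'time|ee_pos|ft_'; done
```

```text
time: 20.1
ee_pos: [0.4825, 0.0269, 0.0322]
ft_force: [-0.8, -0.2, 1.6]
time: 20.48
ee_pos: [0.4825, 0.0269, 0.0322]
ft_force: [-3.7, -1.0, 10.8]
```

```bash
python3 -m inch '[[[0,0,0.1],[0,0,0],40],[[0,0,0.1],[0,0,0],100],[[0,0,0.1],[0,0,0],100],[[0,0,0.1],[0,0,0],100],[[0,0,0.1],[0,0,0],100]]'| grep -E 'time|ee_pos|ft_|width';python3 -m inch '[[[0,0,2],[0,0,0],100],[[0,0,7],[0,0,0],100],[[2,-1,12],[0,0,0],0],[[6.5,-2.6,15],[0,0,0],0],[[6.5,-2.6,15],[0,0,0],0]]'| grep -E 'time|ee_pos|ft_|width'; python3 -m inch '[[[0,0,0],[0,0,0],0],[[0,0,0],[0,0,0],0],[[0,0,0],[0,0,0],0]]'; python3 w.py w6.png .052
```

```text
time: 21.1
ee_pos: [0.4825, 0.0269, 0.0319]
ft_force: [0.0, -1.2, 0.5]
grip_width: 0.085
time: 21.72
ee_pos: [0.5517, 0.0, 0.1847]
ft_force: [-0.9, 0.4, -0.7]
grip_width: 0.0639
time: 22.1
ee_pos: [0.5464, 0.0012, 0.1812]
eef_rot: [[-0.93, 0.368, -0.002], [0.368, 0.93, 0.0], [0.002, -0.001, -1.0]]
ft_force: [0.6, 0.6, 0.6]
grip_width: 0.034
finger_force: 0.0
[0.5466631  0.00118221 0.18138109] 0.030034864166457866
blue [ 304   99   36   37 1059] [321.2 117. ] [0.4881 0.0239 0.052 ] rect [[0.4702, 0.0161], [0.4803, 0.0418], [0.5066, 0.0318], [0.4961, 0.0055]]
orange [294  48  55  18 724] [321.2  58.3] [0.4413 0.0415 0.005 ] rect [[0.4371, 0.0164], [0.4246, 0.0229], [0.4455, 0.0664], [0.4582, 0.0605]]
orange [297 151  51  13 488] [321.8 155.6] [0.5231 0.011  0.005 ] rect [[0.5181, -0.0133], [0.5078, -0.0083], [0.5281, 0.0352], [0.5386, 0.0306]]
white [    0     0   259   261 46938] [105.  130.2] [ 0.4395 -0.128   0.045 ] rect [[0.4987, -0.2953], [0.3187, -0.1706], [0.3904, 0.0108], [0.5852, -0.0767]]
white [ 553    0   87   51 1014] [592.2  38.7] [0.5044 0.2461 0.045 ] rect [[0.5074, 0.
[... 397 characters left out ...]
[0.6759 0.2118 0.045 ] rect [[0.6614, 0.1655], [0.6614, 0.2538], [0.6903, 0.2579], [0.6912, 0.1677]]
white [272 272 130   8 529] [336.6 277.3] [ 0.627 -0.016  0.045] rect [[0.6028, -0.0704], [0.6446, 0.0408], [0.6514, 0.0387], [0.6093, -0.0732]]
white [275 281 127   6 593] [341.5 282.9] [ 0.6337 -0.0171  0.045 ] rect [[0.614, -0.0723], [0.6093, -0.0702], [0.6533, 0.038], [0.6582, 0.0364]]
white [  75  293   65   47 1880] [107.4 315.7] [ 0.5851 -0.2344  0.045 ] rect [[0.5958, -0.2763], [0.5528, -0.2497], [0.5748, -0.194], [0.6187, -0.2184]]
white [ 307  293   55   31 1550] [333.8 308.7] [ 0.6568 -0.0299  0.045 ] rect [[0.6624, -0.0599], [0.6327, -0.0478], [0.6513, -0.0007], [0.6815, -0.0117]]
```

View pics/w6.png

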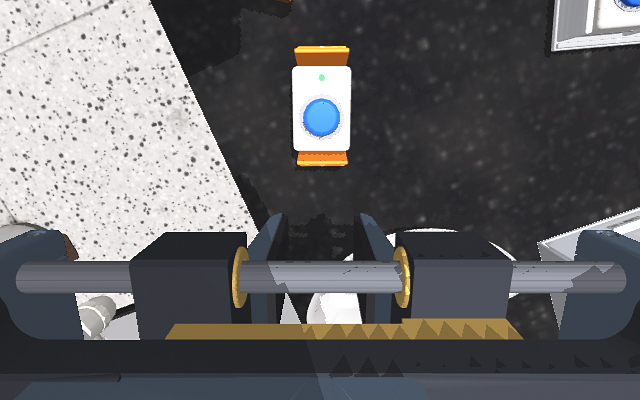

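The unit lies flat between the stops with its key at (321,117), i.e. (0.488,0.024). Now the slow, light press.

```bash
python3 -m inch '[[[-3,1.2,-2],[0,0,0],0],[[-5.85,2.3,-5],[0,0,0],0],[[-5.85,2.3,-8],[0,0,0],0],[[-5.85,2.3,-9.5],[0,0,0],0],[[-5.85,2.3,-10],[0,0,0],0]]'| grep -E 'time|ee_pos|ft_|width'; python3 -m inch '[[[0,0,0],[0,0,0],0],[[0,0,0],[0,0,0],0],[[0,0,-0.2],[0,0,0],0],[[0,0,-0.4],[0,0,0],0],[[0,0,-0.4],[0,0,0],0]]'| grep -E 'time|ee_pos|ft_|width'
```

```text
time: 22.78
ee_pos: [0.4881, 0.024, 0.0811]
ft_force: [-0.3, 0.3, 0.4]
grip_width: 0.0003
time: 23.4
ee_pos: [0.4889, 0.0239, 0.0779]
ft_force: [-0.2, -0.5, 0.8]
grip_width: 0.0007
```

```bash
python3 -m inch '[[[0,0,-0.1],[0,0,0],0],[[0,0,-0.2],[0,0,0],0],[[0,0,-0.3],[0,0,0],0],[[0,0,-0.4],[0,0,0],0],[[0,0,-0.5],[0,0,0],0]]'| grep -E 'time|ee_pos|ft_'; for i in 1 2 3; do python3 -m inch '[[[0,0,-0.05],[0,0,0],0],[[0,0,-0.1],[0,0,0],0],[[0,0,-0.15],[0,0,0],0],[[0,0,-0.15],[0,0,0],0]]'| grep -E 'time|ee_pos|ft_';done
```

```text
time: 24.02
ee_pos: [0.489, 0.0239, 0.0729]
ft_force: [-0.7, -0.6, 0.7]
time: 24.52
ee_pos: [0.489, 0.0239, 0.0714]
ft_force: [0.3, -0.2, 0.3]
time: 25.02
ee_pos: [0.489, 0.0239, 0.0701]
ft_force: [-0.2, -0.8, 3.2]
time: 25.52
ee_pos: [0.489, 0.0239, 0.0685]
ft_force: [-0.0, -0.5, 3.5]
```

```bash
python3 -m inch '[[[0,0,-0.05],[0,0,0],0],[[0,0,-0.1],[0,0,0],0],[[0,0,-0.15],[0,0,0],0],[[0,0,-0.15],[0,0,0],0]]'| grep -E 'time|ee_pos|ft_'; python3 -m inch '[[[0,0,-0.05],[0,0,0],0],[[0,0,-0.1],[0,0,0],0],[[0,0,-0.1],[0,0,0],0]]'| grep -E 'time|ee_pos|ft_';python3 -m inch '[[[0,0,-0.03],[0,0,0],0],[[0,0,-0.05],[0,0,0],0],[[0,0,-0.05],[0,0,0],0]]'| grep -E 'time|ee_pos|ft_'
```

```text
time: 26.02
ee_pos: [0.489, 0.0239, 0.067]
ft_force: [-0.6, 0.0, 4.5]
time: 26.4
ee_pos: [0.489, 0.0239, 0.066]
ft_force: [-1.1, -0.7, 3.8]
time: 26.78
ee_pos: [0.489, 0.0239, 0.0655]
ft_force: [0.0, -0.4, 3.6]
```

```bash
python3 -m inch '[[[0,0,-0.02],[0,0,0],0],[[0,0,-0.03],[0,0,0],0],[[0,0,-0.03],[0,0,0],0]]'| grep -E 'time|ee_pos|ft_'; python3 -m inch '[[[0,0,-0.01],[0,0,0],0],[[0,0,-0.02],[0,0,0],0],[[0,0,-0.02],[0,0,0],0]]'| grep -E 'time|ee_pos|ft_'
```

```text
time: 27.15
ee_pos: [0.489, 0.0239, 0.0653]
ft_force: [-0.3, 0.7, 5.6]
time: 27.52
ee_pos: [0.4891, 0.0239, 0.0653]
ft_force: [-0.3, -0.3, 6.0]
```

At the stop with about 5.5 N. I retract and check the final state.

```bash
python3 -m inch '[[[0,0,0.5],[0,0,0],0],[[0,0,2],[0,0,0],0],[[0,0,6],[0,0,0],0],[[0,0,11],[0,0,0],0],[[0,0,15],[0,0,0],0]]'| grep -E 'time|ee_pos'; python3 -m inch '[[[0,0,0],[0,0,0],0],[[-4,8,2],[0,0,0],0],[[-7,12,2],[0,0,0],0],[[-7,12,2],[0,0,0],0]]'| grep -E 'time|ee_pos|ft_'
python3 - <<'E'
from h import *
snap('scene','scene0.png');snap('side','side0.png');im=cv2.imread('pics/scene0.png')[150:350,140:480];cv2.imwrite('pics/end.png',cv2.resize(im,None,fx=2.3,fy=2.3))
E
python3 m.py|grep blue
```

```text
time: 28.15
ee_pos: [0.4888, 0.0239, 0.2164]
time: 28.65
ee_pos: [0.4165, 0.1455, 0.2338]
ft_force: [-0.1, -0.7, 0.3]
scene blue [130.8 100.7] 37 [0.4263 1.157  0.052 ] depth [0.4537 1.2708 0.0082] [0.426 1.265 0.003] [0.476 1.281 0.016]
scene blue [300.6 121.3] 48 [0.8326 0.6533 0.052 ] depth [0.7482 0.5289 0.117 ] [0.741 0.509 0.   ] [0.899 0.761 0.147]
scene blue [306.3 125.8] 29 [0.8278 0.6132 0.052 ] depth [0.7498 0.5013 0.1146] [0.744 0.496 0.098] [0.756 0.509 0.135]
scene blue [171.5 188.8] 310 [0.3242 0.4999 0.052 ] depth [0.3452 0.5722 0.009 ] [ 0.303  0.534 -0.001] [0.387 0.615 0.014]
scene blue [263.9 196.9] 64 [0.4993 0.3297 0.052 ] depth [0.4989 0.3293 0.0523] [0.487 0.319 0.047] [0.512 0.343 0.056]
scene blue [269.4 209.3] 75 [0.4825 0.2753 0.052 ] depth [0.4821 0.2743 0.0528] [0.471 0.261 0.046] [0.497 0.29  0.058]
scene blue [198.3 214.1] 89 [0.3343 0.356  0.052 ] depth [0.3364 0.3619 0.0479] [0.323 0.35  0.002] [0.362 0.443 0.051]
scene blue [334.5 267. ] 126 [0.485  0.0223 0.052 ] depth [0.4844 0.0221 0.0528] [0.473 0.01  0.047] [0.5   0.038 0.056]
scene blue [271.6
[... 372 characters left out ...]
.5] 183 [0.3361 0.499  0.052 ] depth [0.3463 0.5731 0.0076] [ 0.3    0.533 -0.002] [0.39  0.619 0.013]
side blue [288.7 187.7] 41 [0.4998 0.3305 0.052 ] depth [0.5001 0.3321 0.0516] [0.488 0.318 0.045] [0.515 0.345 0.056]
side blue [236.1 194.4] 49 [0.3351 0.356  0.052 ] depth [0.3363 0.363  0.0465] [ 0.322  0.348 -0.003] [0.354 0.454 0.051]
side blue [289.1 198.2] 45 [0.4837 0.2756 0.052 ] depth [0.4835 0.2744 0.0522] [0.47  0.263 0.047] [0.497 0.291 0.056]
side blue [318.9 250.1] 73 [0.4862 0.0221 0.052 ] depth [0.4857 0.0227 0.0518] [0.473 0.009 0.046] [0.503 0.038 0.056]
side blue [265.3 261.7] 77 [0.3417 0.0316 0.052 ] depth [0.3425 0.0367 0.0469] [0.329 0.025 0.042] [0.357 0.051 0.051]
```

View pics/end.png

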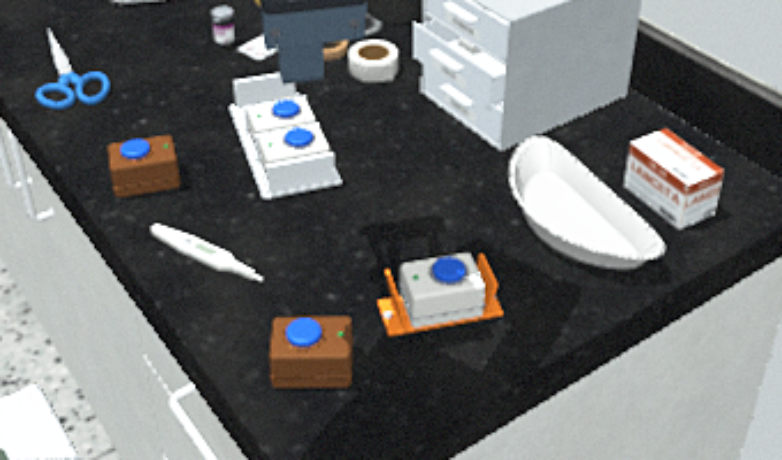

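The final picture shows the unit flat in the cradle (crop pixel 445,285) with its key sprung back to z≈0.052. The two good units are still in the rack, and everything else is where it was.

```bash
python3 -c "
from station import robot
print(robot.sign_off())"
```

```text
the job is handed in; nothing more can be done
None
```

The left unit had the worn spring (3–4.3 N against 8–9.5 N for the other two); it now lies flat in the orange cradle, its key pressed home again to its stop at 5.6–6 N, slightly over the 5 N asked, with the other units and surroundings unmoved in the last pictures, and the job is handed in at about 29 s.

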